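# Load the bottle carrier by height

## Robot

A 6-joint arm with a two-finger parallel gripper is mounted at the origin on a cart in front of the work surface, level with it; the furniture and walls round the work are solid. World frame = base frame: x ahead of the robot, y to its left, z up, the work surface at z = 0. Lengths are in m, angles in rad, forces in N, time in s.
With the tool pointing down it reaches from about 0.4 to 0.925 m from the base axis. Payload 12.5 kg.
Tool frame: the origin (TCP) lies midway between the tips of the shut fingers; the grasp point (between the pads) lies 19 mm behind it; z points along the fingers, y is the line along which they close (so a half turn about z gives the same grasp; the last joint's range is limited). The gripper opens to 95 mm and grips with 3 to 60 N. Pads are 20 mm wide; open, the fingers measure 119 mm over their backs; the gripper's body (75 mm by 180 mm) begins 59 mm behind the grasp point.
Start: joints at [-1.34, 0.491, 1.559, -0, 1.092, -0.106], TCP at [0.207, -0.59, 0.215] pointing down, gripper open.
Joint ranges: [-3.1, 3.1], [-0.84, 2.19], [0.05, 2.79], [-1.13, 4.28], [0.06, 2.93], [-2.69, 2.69]. Speed limits (rad/s): [2.22, 2.22, 2.79, 3.14, 3.14, 3.14].

## Interface

Orientations are given as a rotation vector (axis times angle).
In Python, from bench import state, vision, arm gives the robot as it stands.
- The arm moves only by the tool move_arm, never from a script. Its arguments are lists of equal length, an entry for each row: "hand": the finger opening in cm, from 0 to 9.51; "linear": the shift along the tool's x, y, z in cm, a list of three; "twist": the turn about the tool's z in rad. In form: {"hand": [hand, ...], "linear": [[tx, ty, tz], ...], "twist": [twist, ...]}. A call has 1 to 12 rows; each row shifts and turns the commanded pose from where the row before left it, along the tool's axes as they then stand; what a row does not reach is not made up. A row lasts 1/8 s, in which the tool goes at most 62.5 mm and 10.7 degrees, less where a joint would pass 70% of its speed; a pose out of reach is approached as far as the arm can. A call is refused whole if a number of a shift passes 6.25 or a number of a turn 0.188, either way. A call with a gripper value outside its range is refused whole. The fingers move at their own pace and stop on an object; the grip force is fixed at half the most. Time passes only in rows, so rows that do not move let the fingers close. It gives the time, the measured TCP pose, the force, the opening and the grip force at its end, in the units of the state.
- state(): the state, without advancing time (a new reading comes with each control period).
- vision.capture(name): name is "scene" or "top" or "wrist"; returns the picture (384x512x3 uint8, red, green, blue); there is no depth.
- vision.get_calibration(name): a dict with "mtx" (3x3 intrinsics, pixels), "R" (3x3) and "t" (3): a world point X has camera coordinates R X + t. Camera axes: x right, y down, z forward; pixel columns grow to the right and rows downward; lengths in m; the calibration is good to about 2 mm. A picture is of the moment at which its call begins: read the wrist's pose just before it. get_calibration takes no time and is no camera call; for the wrist camera it gives the pose at the moment of the call.
- arm.hand_in(): hands the job in; it is judged then, once.
The state is a dict: "time_s": time; "joint_positions": joint angles; "joint_velocities": joint speeds; "effort": joint torques, N m; "tcp_pos": TCP position; "ee_rot": TCP orientation; "ft_force": force on the tool from outside, world axes, zero at the start; "torque": the same for the moment, N m; "gripper_width": opening from 0.0 (shut) to 1.0 (fully open); "grasp_force": force on a finger pad.
Only numpy, scipy, OpenCV 4.12 (cv2) and the standard library are available. Lean on these libraries where they do the work, as an engineer would, in place of code of your own. Each camera call takes 0.05 s, during which the arm holds its last target. There are 200 camera calls.

## Task

Load the grey three-bay carrier for the next calibration: stand the three slim screw-cap bottles upright in it, one to a bay and in order of height, with the shortest in the bay next to the hoop handle and the tallest in the bay farthest from it. Set each one down in its bay rather than dropping it, and leave the big amber bottle and the stoppered flask standing where they are.

Things in the scene. Friction and masses are not known exactly. Their poses are not given: they have to be found in the camera images.
- carrier: Fixed low grey carrier box 202 x 74 mm (x, y), origin at the centre of its underside, z up. Three bays in a row at x = +66, 0, -66 mm, each 62 x 66 mm inside, floor 4 mm and wall tops 24 mm above the worktop, walls 4 mm. Steel hoop handle (62 mm wide along y, top 88 mm above the worktop) on a block beyond the +x end, at x = +107 mm: the bay at +66 is next to the handle.
- small_bottle: Shortest slim bottle: small amber bottle with black screw cap, 73 mm high; body 33 mm in diameter up to 38 mm above its underside, shoulder and cap about 24 mm in diameter above that. About 40 g. Origin at the centre of its underside, z up; round, so its yaw has no meaning.
- middle_bottle: Middle slim bottle: white plastic bottle with screw cap, 98 mm high; body 42 mm in diameter up to 60 mm above its underside, neck and cap about 29 mm in diameter above that. About 0.11 kg. Origin at the centre of its underside, z up; round, so its yaw has no meaning.
- tall_bottle: Tallest slim bottle: white plastic bottle with screw cap, 128 mm high; body 46 mm in diameter up to 90 mm above its underside, neck and cap about 31 mm in diameter above that. About 0.11 kg. Origin at the centre of its underside, z up; round, so its yaw has no meaning.
- big_bottle: Big amber bottle with black screw cap, 60 mm in diameter and 150 mm high; a look-alike of the small bottle that does not belong in the carrier. Stays where it stands. Origin at the centre of its underside, z up; round, so its yaw has no meaning.
- flask: Conical glass flask with a red stopper, 65 mm in diameter at its foot and 112 mm high; does not belong in the carrier. Stays where it stands. Origin at the centre of its underside, z up; round, so its yaw has no meaning.
Things that resemble listed ones, but are neither listed nor needed, are in the scene too. Leave any pink or yellow look-alike of the tall_bottle alone.

How it is judged:
By the outcome, as a careful person would: the job done as asked, in the order asked, and still so for the second after the job is handed in, with the robot touching nothing.
It also fails if it takes over 96 s, if anything falls off the work surface, if the arm or the gripper's body presses on something with over 40 N, if the wrist force passes 120 N, or if a joint passes its speed limit or range.

## Working session

There is one attempt and no reset: what is moved stays moved. The work goes in short steps, Python scripts to look and compute and a tool call to move; the robot and the scene stay as the last step left them, time stands still between calls to the robot, and variables do not carry over. Pictures are saved under pics/ and viewed, at most 14 in all, crops included, and the job is handed in when it is done.

Besides the shell and the picture viewer there is one more tool, called after "Call:" as name(argument=value, ...) on one line, values as JSON. move_arm: Moves the arm, as the interface text tells. Its arguments: {"type":"object","properties":{"hand":{"type":"array","items":{"type":"number"}},"linear":{"type":"array","items":{"type":"array","items":{"type":"number"}}},"twist":{"type":"array","items":{"type":"number"}}},"required":["hand","linear","twist"]}

```bash
mkdir -p pics
python3 - <<'E'
from bench import state, vision, arm
import cv2
for n in ("scene","top"):
    im=vision.capture(n); cv2.imwrite(f"pics/{n}0.png",cv2.resize(im[:,:,::-1],(800,600),interpolation=cv2.INTER_CUBIC))
    cv2.imwrite(f"{n}_raw.png",im[:,:,::-1])
    c=vision.get_calibration(n); print(n,c["mtx"].round(1).tolist(),c["R"].round(3).tolist(),c["t"].round(3))
s=state();print(s["time_s"],s["tcp_pos"],s["ee_rot"],s["gripper_width"])
E
```

```text
scene [[472.2, 0.0, 250.1], [0.0, 472.2, 200.0], [0.0, 0.0, 1.0]] [[-0.648, -0.761, -0.015], [-0.514, 0.452, -0.729], [0.562, -0.465, -0.685]] [0.278 0.335 1.122]
top [[365.6, 0.0, 246.5], [0.0, 365.6, 192.3], [0.0, 0.0, 1.0]] [[0.004, -1.0, 0.015], [-0.999, -0.005, -0.048], [0.049, -0.015, -0.999]] [-0.101  0.493  1.069]
0.1 [ 0.20650187 -0.58968232  0.21411573] [-3.09619638e+00 -5.26341985e-01  1.14162410e-04] 0.999235298044746
```

View pics/scene0.png

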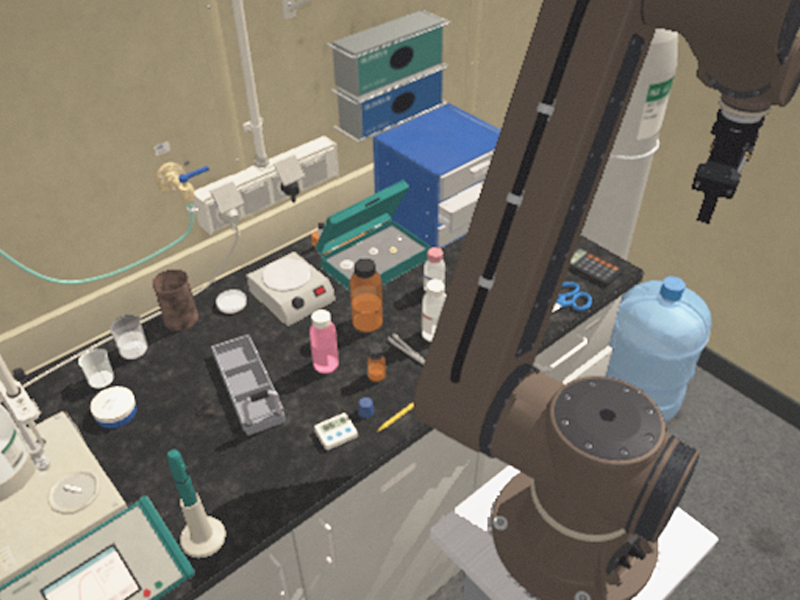

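View pics/top0.png

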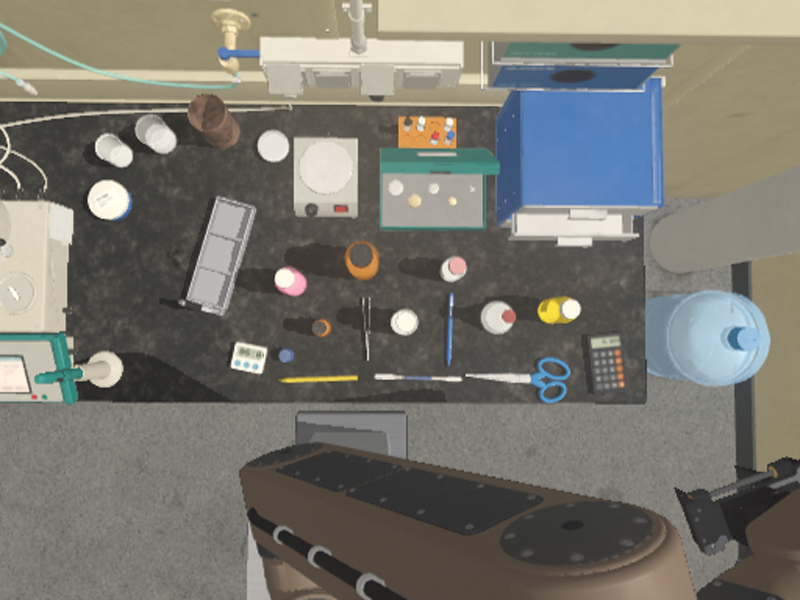

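Run:
```python
import cv2,numpy as np
t=cv2.imread("top_raw.png")[115:235,105:265]; cv2.imwrite("pics/c1.png",cv2.resize(t,(800,600),interpolation=cv2.INTER_CUBIC))
t=cv2.imread("top_raw.png")[150:225,190:290]
s=cv2.imread("scene_raw.png")[145:295,120:320]; cv2.imwrite("pics/c2.png",cv2.resize(s,(800,600),interpolation=cv2.INTER_CUBIC))
t=cv2.imread("top_raw.png")[140:230,235:355]; cv2.imwrite("pics/c3.png",cv2.resize(t,(800,600),interpolation=cv2.INTER_CUBIC))
```

```text
(no output)
```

View pics/c1.png

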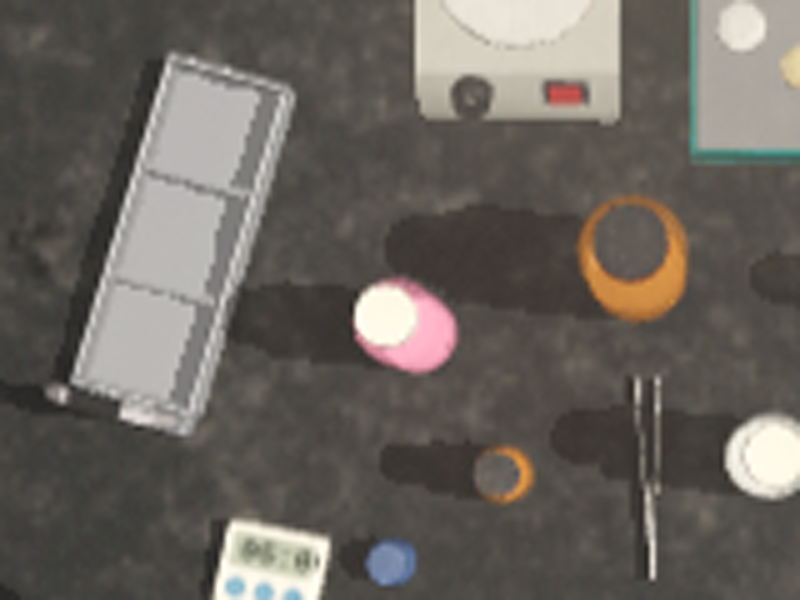

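View pics/c2.png

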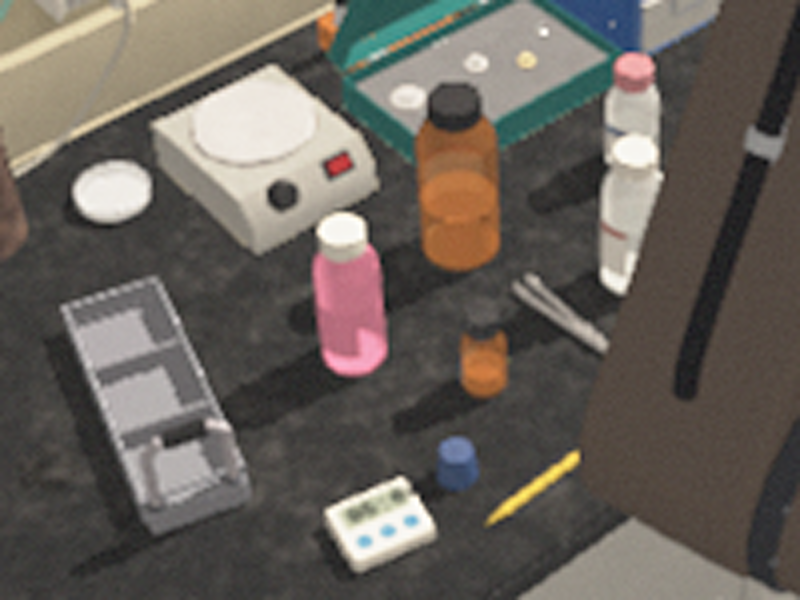

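View pics/c3.png

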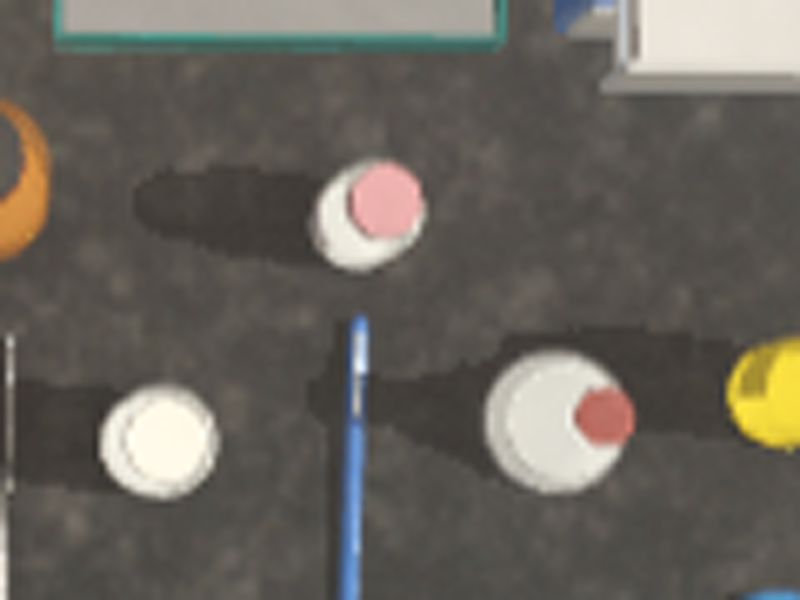

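```bash
cat > h.py <<'E'
import numpy as np, cv2
from bench import state, vision, arm
cal={n:vision.get_calibration(n) for n in("top","scene")}
def crop(u,v,ox,oy,s): return ((u+.5)*s-.5+ox,(v+.5)*s-.5+oy)
c1=lambda u,v: crop(u,v,105,115,.2)
c2=lambda u,v: crop(u,v,120,145,.25)
c3=lambda u,v: crop(u,v,235,140,.15)
def ray(n,p,c=None):
    c=c or cal[n]; R=np.array(c["R"]);t=np.array(c["t"])
    d=R.T@np.linalg.solve(np.array(c["mtx"]),[p[0],p[1],1]); return -R.T@t,d/np.linalg.norm(d)
def at(n,p,z,c=None):
    o,d=ray(n,p,c); return o+d*(z-o[2])/d[2]
def proj(n,X,c=None):
    c=c or cal[n]; q=np.array(c["mtx"])@(np.array(c["R"])@np.array(X)+np.array(c["t"])); return q[:2]/q[2]
def tri(p,q):
    A=np.zeros((3,3));b=np.zeros(3)
    for o,d in (ray("top",p),ray("scene",q)):
        P=np.eye(3)-np.outer(d,d);A+=P;b+=P@o
    X=np.linalg.solve(A,b); return X
E
python3 - <<'E'
from h import *
np.set_printoptions(precision=4,suppress=True)
W=c3(170,440);P=c3(386,200);S=c1(498,475);B=c1(631,243);F=c3(606,415)
print("white",tri(W,c2(635,152)),at("top",W,.098),at("top",W,.128))
print("pink",tri(P,c2(634,72)),at("top",P,.098),at("top",P,.128))
print("small",tri(S,c2(486,330)),at("top",S,.073))
print("big",tri(B,c2(454,104)),at("top",B,.15), "pinkbottle",at("top",c1(386,314),.128),"flask",at("top",F,.112))
# carrier outer corners at z=.024
C=[c1(168,54),c1(294,95),c1(188,434),c1(72,385)]
C=np.array([at("top",p,.024) for p in C]);print(C,C.mean(0))
print([np.linalg.norm(C[i]-C[(i+1)%4]) for i in range(4)])
print("handle tops",at("top",c1(57,393),.088),at("top",c1(150,412),.088))
E
```

```text
white [ 0.4536 -0.1318  0.1257] [ 0.4529 -0.1344  0.098 ] [ 0.4526 -0.1328  0.128 ]
pink [ 0.5532 -0.2234  0.0905] [ 0.5519 -0.2229  0.098 ] [ 0.5485 -0.2187  0.128 ]
small [0.4413 0.0214 0.057 ] [0.4413 0.0199 0.073 ]
big [ 0.5632 -0.0544  0.1445] [ 0.5617 -0.0555  0.15  ] pinkbottle [0.526  0.0742 0.128 ] flask [ 0.4637 -0.3098  0.112 ]
[[0.6878 0.221  0.024 ]
 [0.6641 0.1468 0.024 ]
 [0.4644 0.2053 0.024 ]
 [0.4926 0.2731 0.024 ]] [0.5772 0.2115 0.024 ]
[np.float64(0.07794553456118898), np.float64(0.2080272063992974), np.float64(0.07344968963601224), np.float64(0.20201090352704124)]
handle tops [0.4851 0.2598 0.088 ] [0.4749 0.209  0.088 ]
```

Call:
move_arm(hand=[7, 7, 7, 7, 7, 7, 7], linear=[[5.4, -3.2, 0], [5.4, -3.2, 0], [5.4, -3.2, 0], [5.4, -3.2, 0], [5.4, -3.2, 0], [5.4, -3.2, 0], [0, 0, 0]], twist=[0, 0, 0, 0, 0, 0, 0])

```text
time_s: 0.98
tcp_pos: [0.4498, -0.2997, 0.2145]
ee_rot: [-3.095, -0.534, 0.0]
ft_force: [-0.2, -0.7, -0.5]
gripper_width: 0.737
grasp_force: 0.0
```

```bash
cat >> h.py <<'E'
from scipy.spatial.transform import Rotation as Ro
def go(x,y,z,yaw=None):
    s=state();R=Ro.from_rotvec(s["ee_rot"]).as_matrix()
    cur=np.arctan2(R[1,0],R[0,0]); tw=0 if yaw is None else (cur-np.radians(yaw))
    d=R.T@(np.array([x,y,z])-s["tcp_pos"])*100
    print("t",round(s["time_s"],2),"tcp",np.round(s["tcp_pos"],4),"yaw",round(np.degrees(cur),1),"zaxis",R[:,2].round(3),"move cm",d.round(2),"then twist",round(tw,3),"w",round(s["gripper_width"],3),"F",np.round(s["ft_force"],1),"g",round(s["grasp_force"],1))
E
python3 -c "
from h import *
go(.4413,.020,.214)"
```

```text
t 0.97 tcp [ 0.4498 -0.2997  0.2145] yaw 19.6 zaxis [-0.     0.001 -1.   ] move cm [  9.92 -30.4    0.06] then twist 0 w 0.737 F [-0.2 -0.7 -0.5] g 0.0
```

Call:
move_arm(hand=[7, 7, 7, 7, 7, 7, 7, 7], linear=[[1.65, -5.07, 0], [1.65, -5.07, 0], [1.65, -5.07, 0], [1.65, -5.07, 0], [1.65, -5.07, 0], [1.65, -5.07, 0], [0, 0, 0], [0, 0, 0]], twist=[0, 0, 0, 0, 0, 0, 0, 0])

```text
time_s: 1.98
tcp_pos: [0.4409, 0.0162, 0.2145]
ee_rot: [3.097, 0.527, -0.0]
ft_force: [0.5, 1.1, -0.6]
gripper_width: 0.739
grasp_force: 0.0
```

Run:
```python
from h import *
go(.4413,.020,.04)
c=vision.get_calibration("wrist"); im=vision.capture("wrist")
import pickle; pickle.dump(c,open("w1.pkl","wb")); b=cv2.resize(im[:,:,::-1],(800,600))
b=b.copy()
p=proj(0,[.4413,.02,.073],c); print(p*800/512)
C=np.array([.578,.2115]);d=np.array([-.963,.27]);e=np.array([.27,.963])
for i,j in((1,1),(1,-1),(-1,-1),(-1,1)):
    q=proj(0,[*(C+.101*i*d+.037*j*e),.024],c)*800/512; print(q.round()); 
cv2.imwrite("pics/w1.png",b)
```

```text
t 1.98 tcp [0.4409 0.0162 0.2145] yaw 19.3 zaxis [-0. -0. -1.] move cm [ 0.17 -0.35 17.45] then twist 0 w 0.739 F [ 0.5  1.1 -0.6] g 0.0
[391.43781049 283.75274986]
[38. 65.]
[142. 135.]
[ 309. -167.]
[ 196. -258.]
```

View pics/w1.png

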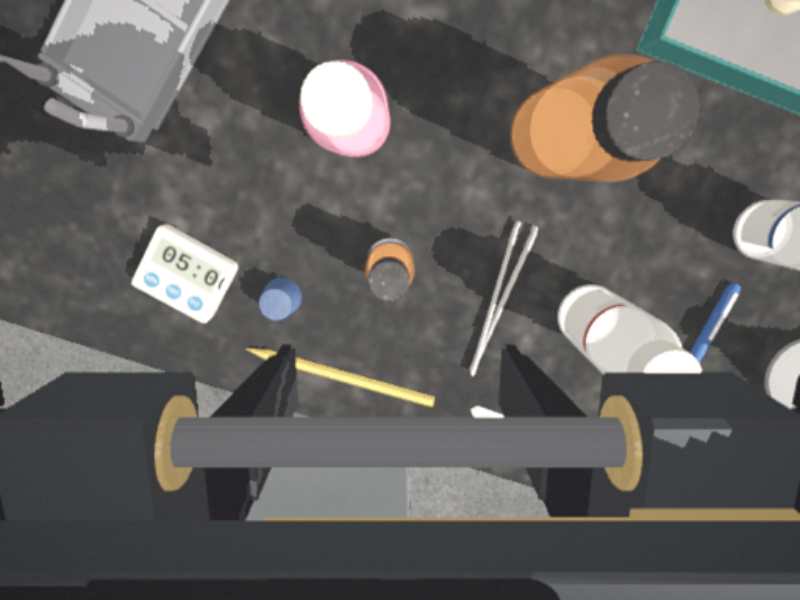

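Call:
move_arm(hand=[7, 7, 7, 7, 7, 7, 2.0, 2.0, 2.0, 2.0, 2.0], linear=[[0.15, -0.2, 3.5], [0.15, -0.2, 3.5], [0, 0, 3.5], [0, 0, 3.5], [0, 0, 3.5], [0, 0, 0], [0, 0, 0], [0, 0, 0], [0, 0, 0], [0, 0, 0], [0, 0, 0]], twist=[0, 0, 0, 0, 0, 0, 0, 0, 0, 0, 0])

```text
time_s: 3.4
tcp_pos: [0.4424, 0.0218, 0.0398]
ee_rot: [3.097, 0.527, 0.001]
ft_force: [-0.6, -0.2, -0.5]
gripper_width: 0.268
grasp_force: 0.1
```

Run:
```python
from h import *
go(.4413,.020,.04)
cv2.imwrite("pics/w2.png",cv2.resize(vision.capture("wrist")[:,:,::-1],(640,480)))
```

```text
t 3.4 tcp [0.4424 0.0218 0.0398] yaw 19.3 zaxis [ 0. -0. -1.] move cm [-0.16  0.13 -0.02] then twist 0 w 0.268 F [-0.6 -0.2 -0.5] g 0.1
```

View pics/w2.png

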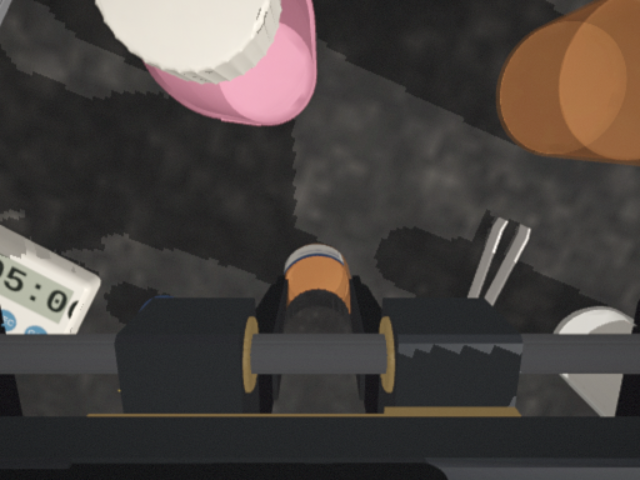

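Call:
move_arm(hand=[0, 0, 0, 0, 0, 0, 0, 0], linear=[[0, 0, 0], [0, 0, 0], [0, 0, 0], [0, 0, -2], [0, 0, -4], [0, 0, -4], [0, 0, -4], [0, 0, 0]], twist=[0, 0, 0, 0, 0, 0, 0, 0])

```text
time_s: 4.45
tcp_pos: [0.4433, 0.0217, 0.1817]
ee_rot: [3.096, 0.526, 0.007]
ft_force: [0.8, 0.0, -0.2]
gripper_width: 0.249
grasp_force: 30.0
```

Run:
```python
from h import *
go(.5144,.2293,.18,-15.7)
```

```text
t 4.45 tcp [0.4433 0.0217 0.1817] yaw 19.3 zaxis [ 0.005 -0.001 -1.   ] move cm [ 13.58 -17.25   0.19] then twist 0.611 w 0.249 F [ 0.8  0.  -0.2] g 30.0
```

Call:
move_arm(hand=[0, 0, 0, 0, 0, 0, 0, 0, 0, 0, 0], linear=[[2.72, -3.45, 0], [2.72, -3.45, 0], [2.72, -3.45, 0], [2.72, -3.45, 0], [2.72, -3.45, 0], [0, 0, 0], [0, 0, 0], [0, 0, 0], [0, 0, 0], [0, 0, 0], [0, 0, 0]], twist=[0, 0, 0, 0, 0, 0.153, 0.153, 0.153, 0.153, 0, 0])

```text
time_s: 5.82
tcp_pos: [0.5134, 0.2294, 0.1788]
ee_rot: [3.112, -0.426, -0.002]
ft_force: [1.0, 0.3, -0.9]
gripper_width: 0.252
grasp_force: 30.0
```

Run:
```python
from h import *
go(.5144,.2293,.0445,-15.7)
c=vision.get_calibration("wrist"); im=vision.capture("wrist")
b=cv2.resize(im[:,:,::-1],(800,600)).copy()
C=np.array([.578,.2115]);d=np.array([-.963,.27]);e=np.array([.27,.963])
k=800/512
pts=np.array([proj(0,[*(C+x*d+y*e),.024],c)*k for x in(.097,.035,.031,-.031,-.035,-.097) for y in (-.033,.033)]).round().astype(int)
for p in pts: cv2.circle(b,tuple(map(int,p)),3,(0,0,255),-1)
cv2.imwrite("pics/w3.png",b)
```

```text
t 5.83 tcp [0.5134 0.2294 0.1788] yaw -15.6 zaxis [-0.001 -0.    -1.   ] move cm [ 0.11 -0.03 13.43] then twist 0.002 w 0.252 F [ 1.   0.3 -0.9] g 30.0
```

View pics/w3.png

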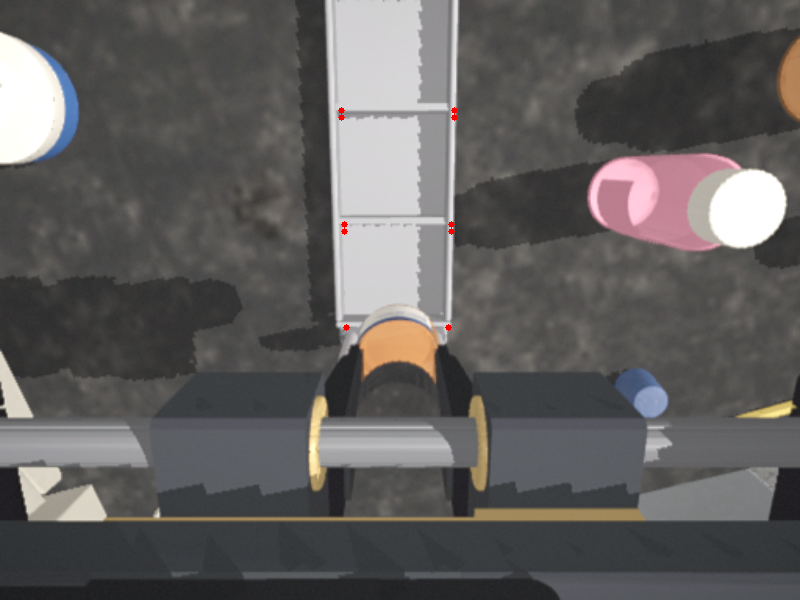

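Call:
move_arm(hand=[0, 0, 0, 0, 0, 0, 0, 0, 0, 0], linear=[[0.4, -0.1, 0], [0, 0, 3], [0, 0, 3], [0, 0, 3], [0, 0, 2], [0, 0, 1], [0, 0, 0.7], [0, 0, 0.4], [0, 0, 0.2], [0, 0, 0]], twist=[0, 0, 0, 0, 0, 0, 0, 0, 0, 0])

```text
time_s: 7.12
tcp_pos: [0.5179, 0.2294, 0.0469]
ee_rot: [-3.112, 0.431, -0.001]
ft_force: [-0.2, -0.2, -1.0]
gripper_width: 0.244
grasp_force: 30.0
```

Call:
move_arm(hand=[0, 0, 0, 0, 0], linear=[[0, 0, 0.1], [0, 0, 0.1], [0, 0, 0.1], [0, 0, 0.05], [0, 0, 0]], twist=[0, 0, 0, 0, 0])

```text
time_s: 7.75
tcp_pos: [0.5179, 0.2294, 0.0438]
ee_rot: [-3.112, 0.431, -0.001]
ft_force: [-1.6, -1.2, 7.9]
gripper_width: 0.25
grasp_force: 30.0
```

Call:
move_arm(hand=[4, 5, 6, 6, 6, 6, 6, 6, 6], linear=[[0, 0, 0], [0, 0, 0], [0, 0, 0], [0, 0, 0], [0, 0, -2], [0, 0, -5], [0, 0, -5], [0, 0, -5], [0, 0, 0]], twist=[0, 0, 0, 0, 0, 0, 0, 0, 0])

```text
time_s: 8.88
tcp_pos: [0.519, 0.2298, 0.2167]
ee_rot: [-3.109, 0.43, -0.01]
ft_force: [-0.0, -0.4, -1.2]
gripper_width: 0.63
grasp_force: 0.0
```

Run:
```python
from h import *
go(.5519,-.2229,.214)
im=vision.capture("scene")[:,:,::-1][190:290,120:280]
cv2.imwrite("pics/s1.png",cv2.resize(im,(640,400),interpolation=cv2.INTER_CUBIC))
```

```text
t 8.88 tcp [0.519  0.2298 0.2167] yaw -15.8 zaxis [ 0.006  0.002 -1.   ] move cm [15.46 42.68  0.2 ] then twist 0 w 0.63 F [-0.  -0.4 -1.2] g 0.0
```

View pics/s1.png

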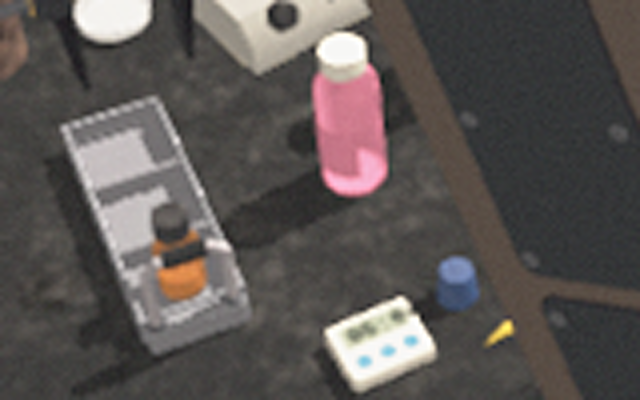

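Small bottle stands in the handle bay (crop pixel 180,260). Next the middle (pink-capped white) bottle.

Call:
move_arm(hand=[8, 8, 8, 8, 8, 8, 8, 8, 8, 8, 8], linear=[[1.72, 4.74, 0], [1.72, 4.74, 0], [1.72, 4.74, 0], [1.72, 4.74, 0], [1.72, 4.74, 0], [1.72, 4.74, 0], [1.72, 4.74, 0], [1.72, 4.74, 0], [1.72, 4.74, 0], [0, 0, 0], [0, 0, 0]], twist=[0, 0, 0, 0, 0, 0, 0, 0, 0, 0, 0])

```text
time_s: 10.3
tcp_pos: [0.5502, -0.2228, 0.2117]
ee_rot: [-3.111, 0.432, 0.004]
ft_force: [-0.0, 1.1, -0.6]
gripper_width: 0.84
grasp_force: 0.0
```

Run:
```python
from h import *
go(.5519,-.2229,.029)
c=vision.get_calibration("wrist"); im=vision.capture("wrist")
b=cv2.resize(im[:,:,::-1],(800,600)).copy()
for X in ([.5519,-.2229,.098],[.4526,-.1328,.128]): cv2.circle(b,tuple(int(v) for v in proj(0,X,c)*800/512),3,(0,0,255),-1)
cv2.imwrite("pics/w4.png",b)
```

```text
t 10.3 tcp [ 0.5502 -0.2228  0.2117] yaw -15.8 zaxis [-0.002  0.001 -1.   ] move cm [ 0.21 -0.02 18.27] then twist 0 w 0.84 F [-0.   1.1 -0.6] g 0.0
```

View pics/w4.png

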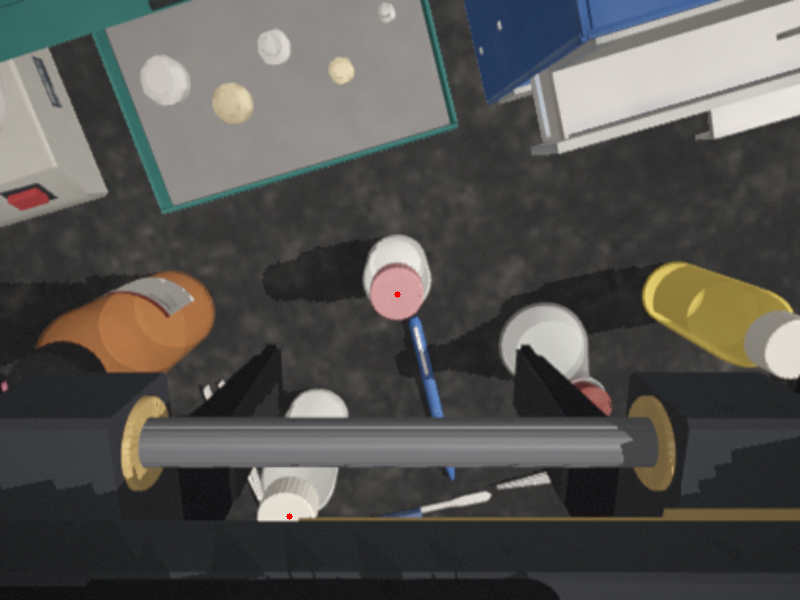

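Call:
move_arm(hand=[8, 8, 8, 8, 8, 0, 0, 0, 0, 0, 0, 0], linear=[[0.2, 0, 4], [0, 0, 4.5], [0, 0, 5], [0, 0, 4.7], [0, 0, 0], [0, 0, 0], [0, 0, 0], [0, 0, 0], [0, 0, 0], [0, 0, 0], [0, 0, 0], [0, 0, 0]], twist=[0, 0, 0, 0, 0, 0, 0, 0, 0, 0, 0, 0])

```text
time_s: 11.85
tcp_pos: [0.5529, -0.2239, 0.0317]
ee_rot: [3.112, -0.431, 0.001]
ft_force: [-0.7, 0.2, 6.6]
gripper_width: 0.444
grasp_force: 30.0
```

Call:
move_arm(hand=[0, 0, 0, 0, 0, 0], linear=[[0, 0, -2], [0, 0, -4], [0, 0, -5], [0, 0, -5], [0, 0, -2], [0, 0, 0]], twist=[0, 0, 0, 0, 0, 0])

```text
time_s: 12.6
tcp_pos: [0.553, -0.224, 0.2123]
ee_rot: [3.111, -0.431, 0.004]
ft_force: [-0.3, -0.3, -1.5]
gripper_width: 0.436
grasp_force: 30.0
```

Run:
```python
from h import *
go(.5812,.2117,.214,-15.7)
```

```text
t 12.6 tcp [ 0.553  -0.224   0.2123] yaw -15.8 zaxis [ 0.002 -0.001 -1.   ] move cm [ -9.13 -42.69  -0.22] then twist -0.001 w 0.436 F [-0.3 -0.3 -1.5] g 30.0
```

Call:
move_arm(hand=[0, 0, 0, 0, 0, 0, 0, 0, 0, 0, 0], linear=[[-1.01, -4.74, 0], [-1.01, -4.74, 0], [-1.01, -4.74, 0], [-1.01, -4.74, 0], [-1.01, -4.74, 0], [-1.01, -4.74, 0], [-1.01, -4.74, 0], [-1.01, -4.74, 0], [-1.01, -4.74, 0], [0, 0, 0], [0, 0, 0]], twist=[0, 0, 0, 0, 0, 0, 0, 0, 0, 0, 0])

```text
time_s: 13.98
tcp_pos: [0.5807, 0.2112, 0.2096]
ee_rot: [3.111, -0.43, -0.003]
ft_force: [0.4, 0.3, -0.9]
gripper_width: 0.437
grasp_force: 30.0
```

Run:
```python
from h import *
go(.5812,.2117,.0357,-15.7)
c=vision.get_calibration("wrist"); im=vision.capture("wrist")
b=cv2.resize(im[:,:,::-1],(800,600)).copy()
C=np.array([.5812,.2117]);d=np.array([-.963,.27]);e=np.array([.27,.963])
for x in(.097,.033,-.033,-.097):
  for y in (-.033,.033): cv2.circle(b,tuple(int(v) for v in proj(0,[*(C+x*d+y*e),.024],c)*800/512),3,(0,0,255),-1)
cv2.imwrite("pics/w5.png",b)
```

```text
t 13.97 tcp [0.5807 0.2112 0.2096] yaw -15.7 zaxis [-0.002 -0.001 -1.   ] move cm [ 0.07 -0.09 17.39] then twist -0.001 w 0.437 F [ 0.4  0.3 -0.9] g 30.0
```

View pics/w5.png

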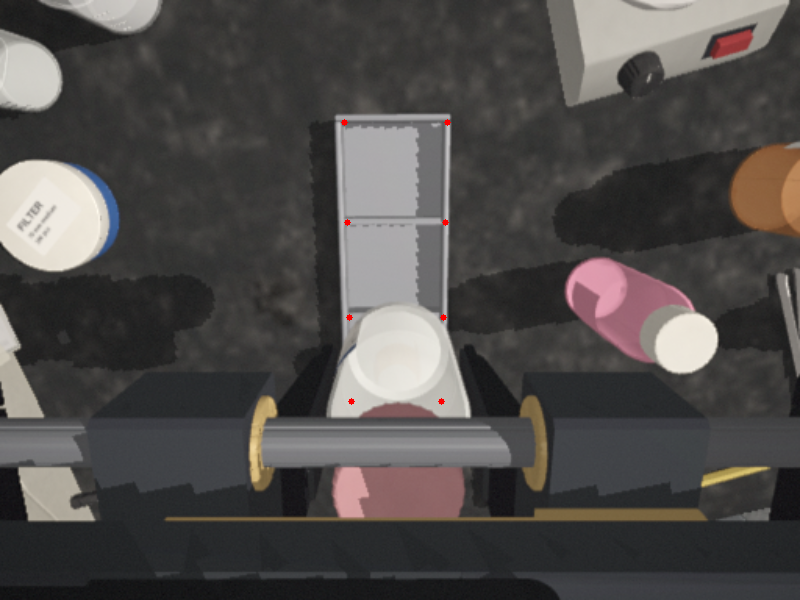

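Call:
move_arm(hand=[0, 0, 0, 0, 0, 0, 0, 0, 0, 0], linear=[[0.1, -0.15, 2], [0, 0, 4], [0, 0, 4], [0, 0, 3.5], [0, 0, 2], [0, 0, 1], [0, 0, 0.4], [0, 0, 0.2], [0, 0, 0], [0, 0, 0]], twist=[0, 0, 0, 0, 0, 0, 0, 0, 0, 0])

```text
time_s: 15.28
tcp_pos: [0.5828, 0.2127, 0.0407]
ee_rot: [-3.112, 0.431, -0.001]
ft_force: [0.6, 0.1, -1.4]
gripper_width: 0.441
grasp_force: 30.0
```

Call:
move_arm(hand=[0, 0, 0, 0, 0, 0], linear=[[0, 0, 0.15], [0, 0, 0.1], [0, 0, 0.1], [0, 0, 0.1], [0, 0, 0.05], [0, 0, 0]], twist=[0, 0, 0, 0, 0, 0])

```text
time_s: 16.02
tcp_pos: [0.5826, 0.2126, 0.0357]
ee_rot: [3.112, -0.431, 0.0]
ft_force: [-2.3, -0.7, 6.3]
gripper_width: 0.438
grasp_force: 30.0
```

Floor contact; release and rise.

Call:
move_arm(hand=[5, 6, 7, 7, 7, 7, 7, 7, 7, 7], linear=[[0, 0, 0], [0, 0, 0], [0, 0, 0], [0, 0, 0], [0, 0, -2], [0, 0, -5], [0, 0, -5], [0, 0, -5], [0, 0, -1], [0, 0, 0]], twist=[0, 0, 0, 0, 0, 0, 0, 0, 0, 0])

```text
time_s: 17.27
tcp_pos: [0.5824, 0.2126, 0.215]
ee_rot: [-3.112, 0.431, -0.001]
ft_force: [-0.1, -0.5, -0.9]
gripper_width: 0.74
grasp_force: 0.0
```

Run:
```python
from h import *
go(.4526,-.1328,.215)
```

```text
t 17.27 tcp [0.5824 0.2126 0.215 ] yaw -15.8 zaxis [ 0. -0. -1.] move cm [-3.11 36.77 -0.  ] then twist 0 w 0.74 F [-0.1 -0.5 -0.9] g 0.0
```

Call:
move_arm(hand=[8, 8, 8, 8, 8, 8, 8, 8, 8, 8], linear=[[-0.39, 4.6, 0], [-0.39, 4.6, 0], [-0.39, 4.6, 0], [-0.39, 4.6, 0], [-0.39, 4.6, 0], [-0.39, 4.6, 0], [-0.39, 4.6, 0], [-0.39, 4.6, 0], [0, 0, 0], [0, 0, 0]], twist=[0, 0, 0, 0, 0, 0, 0, 0, 0, 0])

```text
time_s: 18.52
tcp_pos: [0.4522, -0.1327, 0.214]
ee_rot: [-3.111, 0.432, 0.003]
ft_force: [-0.0, 0.2, -0.4]
gripper_width: 0.84
grasp_force: 0.0
```

Run:
```python
from h import *
go(.4526,-.1328,.056)
c=vision.get_calibration("wrist"); im=vision.capture("wrist")
b=cv2.resize(im[:,:,::-1],(800,600)).copy()
cv2.circle(b,tuple(int(v) for v in proj(0,[.4526,-.1328,.128],c)*800/512),3,(0,0,255),-1)
cv2.imwrite("pics/w6.png",b)
```

```text
t 18.52 tcp [ 0.4522 -0.1327  0.214 ] yaw -15.8 zaxis [-0.002  0.001 -1.   ] move cm [ 0.07  0.   15.8 ] then twist 0 w 0.84 F [-0.   0.2 -0.4] g 0.0
```

View pics/w6.png

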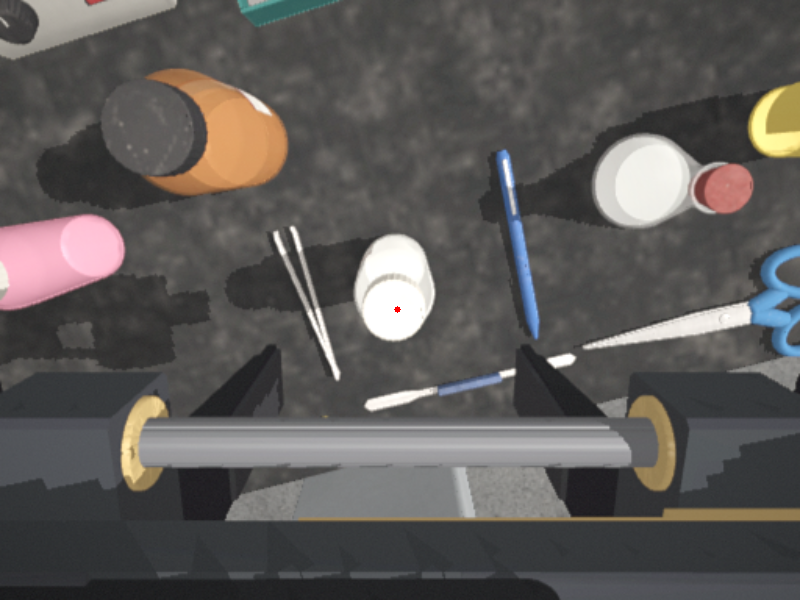

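Call:
move_arm(hand=[8, 8, 8, 8, 8, 0, 0, 0, 0, 0, 0, 0], linear=[[0.1, 0, 3.5], [0, 0, 4.5], [0, 0, 4.5], [0, 0, 3.3], [0, 0, 0], [0, 0, 0], [0, 0, 0], [0, 0, 0], [0, 0, 0], [0, 0, 0], [0, 0, 0], [0, 0, 0]], twist=[0, 0, 0, 0, 0, 0, 0, 0, 0, 0, 0, 0])

```text
time_s: 20.08
tcp_pos: [0.4538, -0.1334, 0.0575]
ee_rot: [3.112, -0.431, 0.001]
ft_force: [0.4, 0.3, 7.1]
gripper_width: 0.486
grasp_force: 29.8
```

```bash
python3 -c "
from h import *
go(.645,.194,.26,-15.7)"
```

```text
t 20.07 tcp [ 0.4538 -0.1334  0.0575] yaw -15.8 zaxis [ 0.001 -0.    -1.   ] move cm [  9.52 -36.71 -20.25] then twist -0.001 w 0.486 F [0.4 0.3 7.1] g 29.8
```

Call:
move_arm(hand=[0, 0, 0, 0, 0, 0], linear=[[0, 0, -2], [0, 0, -4], [0, 0, -5], [0, 0, -5], [0, 0, -2], [0, 0, 0]], twist=[0, 0, 0, 0, 0, 0])

```text
time_s: 20.82
tcp_pos: [0.4537, -0.1335, 0.238]
ee_rot: [3.111, -0.431, 0.004]
ft_force: [-0.2, -0.2, -1.8]
gripper_width: 0.489
grasp_force: 29.7
```

Call:
move_arm(hand=[0, 0, 0, 0, 0, 0, 0, 0, 0, 0], linear=[[1.19, -4.59, 0], [1.19, -4.59, 0], [1.19, -4.59, 0], [1.19, -4.59, 0], [1.19, -4.59, 0], [1.19, -4.59, 0], [1.19, -4.59, 0], [1.19, -4.59, 0], [0, 0, 0], [0, 0, 0]], twist=[0, 0, 0, 0, 0, 0, 0, 0, 0, 0])

```text
time_s: 22.08
tcp_pos: [0.6443, 0.1939, 0.2351]
ee_rot: [3.111, -0.43, -0.004]
ft_force: [-0.1, -0.3, -1.6]
gripper_width: 0.484
grasp_force: 29.7
```

```bash
python3 -c "
from h import *
go(.6455,.1945,.0615,-15.7)"
```

```text
t 22.07 tcp [0.6443 0.1939 0.2351] yaw -15.8 zaxis [-0.003 -0.001 -1.   ] move cm [ 0.15 -0.12 17.36] then twist -0.001 w 0.484 F [-0.1 -0.3 -1.6] g 29.7
```

Call:
move_arm(hand=[0, 0, 0, 0, 0, 0, 0, 0, 0, 0], linear=[[0.15, -0.1, 2], [0, 0, 4], [0, 0, 4], [0, 0, 3.5], [0, 0, 2], [0, 0, 0.9], [0, 0, 0.4], [0, 0, 0.2], [0, 0, 0], [0, 0, 0]], twist=[0, 0, 0, 0, 0, 0, 0, 0, 0, 0])

```text
time_s: 23.32
tcp_pos: [0.6468, 0.1948, 0.0677]
ee_rot: [-3.112, 0.431, -0.001]
ft_force: [0.2, -0.6, -1.7]
gripper_width: 0.485
grasp_force: 29.7
```

Call:
move_arm(hand=[0, 0, 0, 0, 0, 0, 0], linear=[[0, 0, 0.2], [0, 0, 0.15], [0, 0, 0.1], [0, 0, 0.1], [0, 0, 0.07], [0, 0, 0], [0, 0, 0]], twist=[0, 0, 0, 0, 0, 0, 0])

```text
time_s: 24.2
tcp_pos: [0.6469, 0.1947, 0.0616]
ee_rot: [-3.112, 0.431, -0.002]
ft_force: [-0.9, -0.9, 5.3]
gripper_width: 0.484
grasp_force: 29.7
```

Call:
move_arm(hand=[5.5, 6.5, 7.5, 7.5, 7.5, 7.5, 7.5, 7.5, 7.5, 7.5], linear=[[0, 0, 0], [0, 0, 0], [0, 0, 0], [0, 0, 0], [0, 0, -2], [0, 0, -5], [0, 0, -5], [0, 0, -5], [0, 0, -1], [0, 0, 0]], twist=[0, 0, 0, 0, 0, 0, 0, 0, 0, 0])

```text
time_s: 25.45
tcp_pos: [0.6465, 0.1948, 0.2421]
ee_rot: [-3.111, 0.431, -0.002]
ft_force: [-0.4, 0.3, 0.3]
gripper_width: 0.787
grasp_force: 0.0
```

Call:
move_arm(hand=[7.5, 7.5, 7.5, 7.5, 7.5, 7.5, 7.5, 7.5, 7.5, 7.5], linear=[[-1, 4.6, 0], [-1, 4.6, 0], [-1, 4.6, 0], [-1, 4.6, 0], [-1, 4.6, 0], [-1, 4.6, 0], [-1, 4.6, 0], [0, 0, 0], [0, 0, 0], [0, 0, 0]], twist=[0, 0, 0, 0, 0, 0, 0, 0, 0, 0])

```text
time_s: 26.7
tcp_pos: [0.492, -0.0953, 0.2404]
ee_rot: [-3.112, 0.429, 0.001]
ft_force: [0.1, 0.5, -0.4]
gripper_width: 0.787
grasp_force: 0.0
```

Run:
```python
from h import *
go(0,0,0)
a=cv2.resize(vision.capture("scene")[:,:,::-1][130:290,90:250],(400,400)); b=cv2.resize(vision.capture("top")[:,:,::-1][100:260,90:250],(400,400))
cv2.imwrite("pics/f.png",np.hstack([a,b]))
```

```text
t 26.7 tcp [ 0.492  -0.0953  0.2404] yaw -15.7 zaxis [-0.001  0.    -1.   ] move cm [-49.92   4.14  24.09] then twist 0 w 0.787 F [ 0.1  0.5 -0.4] g 0.0
```

View pics/f.png

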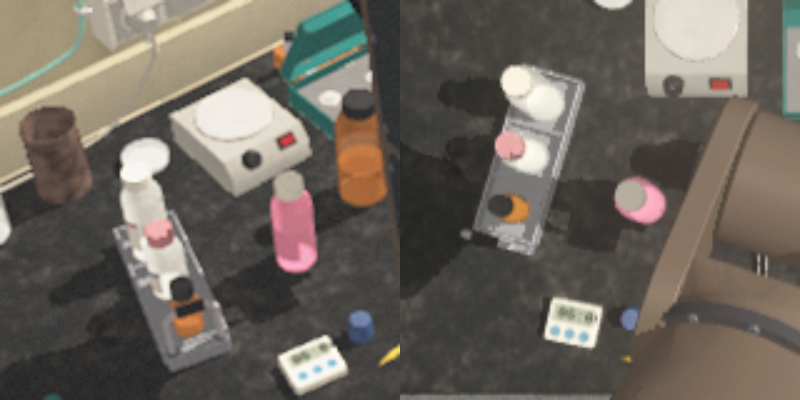

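All three bottles stand upright in order (small at 187,310 by the handle, middle at 163,265, tall at 140,215), and the big amber and pink bottles are unmoved.

```bash
python3 -c "
from bench import arm
print(arm.hand_in())"
```

```text
the job is handed in; nothing more can be done
None
```

The three slim bottles stand upright in the carrier in height order, shortest next to the handle. I set each one down on its bay floor. I never touched the big amber bottle or the flask, but the flask was out of frame in the last picture. I handed the job in at about 27 s; no verdict came back.

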